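# Pack a fired trough and pin the transit case shut

## Task

Set the small clay trough upright, open side up, on the floor of the wooden transit case, lower the lid fully onto it, and lock it: holding the ball-lock pin's thumb button in, push the pin from the right through both ears and the lid's tongue until its collar is home, then let go so that the button springs out and the pin is locked. Leave the other things on the table where they are.

Things in the scene. Friction and masses are not known exactly. Their poses are not given: they have to be found in the camera images.
- trough_center (a point): the small fired-clay trough to pack, the smallest trough, on the left of the table: half-pipe 120 long (its y), 58 wide (x), 37 tall, walls 7, closed at its +y end, 0.24 kg. Its sides are upright planes from 21 to 37 mm above its underside: grip it across its width from above. This point is its centre, 18.5 mm above its underside; z up.
- trough: the same small trough; origin in the middle of its underside, axes as at trough_center
- case_floor (a point): centre of the inner floor of the wooden transit case, 8 mm above the table. The case is fixed: outside 134 (x) by 180 (y) by 50 tall, walls and floor 8, inside 118 by 164 by 42 deep. Axes: +x points to the hinge side (away from the robot), -x to the latch side, y along the hinge, z up.
- lid_hinge (a point): middle of the lid's hinge axis: 67 mm towards +x from the case's centre, 50 mm above the table (level with the rim); the axis runs along the case's y
- lid_edge (a point): middle of the lid's free edge on its outer face. The lid is a board 134 (from the hinge) by 180 by 8 mm, lying on the rim when shut, its outer face then 58 mm above the table. Local z is the outer normal, -x points from hinge to free edge. From the middle of the edge a steel tongue 10 thick stands out 46 mm (its top 18 mm proud of the outer face).
- lid (a joint): lid angle in rad: 0 fully shut, 1.57 upright; it starts open, leaning back at 1.7 to 1.9. A stiff hinge (about 0.4 N m friction) holds the lid wherever it is left; it does not fall. Push its outer face near the free edge (3 to 8 N) all the way to the hard stop: only then does the tongue's hole line up.
- latch (a point): nominal centre of the latch's pin hole, on the case's front: 95 mm towards -x from the case's centre, 50 mm above the table. The hole runs along the case's y. The two ears that carry it are bolted through slots: they and the hole sit anywhere from 11 mm below to 11 mm above this point. That is not measured: find the height by touch, for example by feeling the tops of the ears, or by eye.
- latch_ear (a point): nominal centre of the right-hand ear's outer face, where the pin enters: 17 mm towards -y from latch. Two steel ears, each 10 thick, 36 wide (x), flat tops 20 mm above the hole's axis, with the lid's tongue between them when shut. Round holes 14 across, 1 mm chamfer, in the ears; a wider upright slot (16 x 36 mm) in the tongue. Pin home: its collar touches this face.
- pin_collar (a point): point on the ball-lock pin's axis at the front face of its collar (22 across, 6 thick). +y points along the pin to the nose, z up. In front: shank 12 across for 46 mm, then a cone down to 9 across at 60 mm. Two locking balls stand out sideways 3 mm, at 40 mm; they block the holes unless the button is in. Behind: a 12 mm neck to the grip block at -50 mm.
- pin: the ball-lock pin, 139 mm long, 0.22 kg, same origin and axes as pin_collar. It starts level in a wooden cradle, axis 50 mm above the table, nose to the left (+y). The cradle's two notched posts reach 4 mm above the axis, 40 mm behind and 20 mm ahead of the collar: lift the pin straight up. Its weight hangs low, so the grip block stays on top when let go.
- pin_handle (a point): middle of the pin's upright grip block, level with its button: 61 mm behind the collar's face, 27 mm above the axis. Block 22 thick (along the pin), 32 wide, from 28 below to 42 above the axis. Round button, 18 across, stands 7 mm out of its rear (-y) face. Pinch the block from above along the pin: one finger on the button, one on the front face above the neck.
- pin_button (a joint): travel of the thumb button in m: 0 out (balls out, locked), 0.006 fully in (balls inside the shank, free to pass the holes). The spring takes about 3 N at the start and 8 N fully in; it springs back when let go.
- big_trough: bystander: large clay half-pipe trough, 170 x 86 x 55 mm; origin under its middle
- far_trough: bystander: large clay half-pipe trough, 170 x 86 x 55 mm; origin under its middle
- slip_jar: bystander: grey jar, 68 mm across, 85 mm tall; origin under its middle
- brush: bystander: brush lying on the table
- rib: bystander: flat wooden throwing rib, 100 x 50 x 6 mm
- roller: bystander: short dark wooden roller standing on end, 40 mm across, 60 mm tall
- spatula: bystander: spatula lying on the table
There are look-alikes about, which are no part of the job. What is shaped like the pin but orange or red is not meant. What is shaped like the trough but pink is not meant.

How it is judged:
On the way, in this order (a step that is already met when the one before it is completed fails the run):
1. the trough sits upright on the case's floor while the lid is still open (x of trough_center in the frame of case_floor between -0.035 and 0.035 m and y of trough_center in the frame of case_floor between -0.05 and 0.05 m and z of trough_center in the frame of case_floor between 0.012 and 0.024 m and angle between trough_center's own z axis and vertical below 0.15 rad and value of joint lid above 1 rad and contact force between the fingers and trough below 0.1 N), for 0.1 s.
2. the lid is fully down over the trough (x of trough_center in the frame of case_floor between -0.035 and 0.035 m and y of trough_center in the frame of case_floor between -0.05 and 0.05 m and z of trough_center in the frame of case_floor between 0.012 and 0.024 m and angle between trough_center's own z axis and vertical below 0.15 rad and value of joint lid below 0.03 rad), for 0.2 s.
3. the pin's nose is through the first ear with the thumb button held in (value of joint lid below 0.03 rad and value of joint pin_button above 0.004 m and x of pin_collar in the frame of latch between -0.006 and 0.006 m and z of pin_collar in the frame of latch between -0.0145 and 0.0145 m and y of pin_collar in the frame of latch between -0.06 and -0.01 m and angle between the y axis of pin_collar and the y axis of latch, either way round below 0.15 rad), for 0.05 s.
At the end, for the whole second after the job is handed in: Trough upright on the case floor (within 35 mm across, 50 mm along of its centre, tilt < 0.15 rad); lid shut (< 0.03 rad); pin through the latch from the right, within 0.15 rad of the hole line, collar within 6 mm of the right ear; button out (< 1.5 mm); pin let go and still (all of step 2 and x of pin_collar in the frame of latch between -0.006 and 0.006 m and z of pin_collar in the frame of latch between -0.0145 and 0.0145 m and y of pin_collar in the frame of latch between -0.023 and -0.013 m and angle between the y axis of pin_collar and the y axis of latch, either way round below 0.15 rad and value of joint pin_button below 0.0015 m and linear speed of pin below 0.02 m/s); the robot touches nothing.
It fails at once if a bystander was moved by more than 30 mm (distance of any of big_trough, far_trough, slip_jar, brush, rib, roller, spatula from where it was at the start of the episode above 0.03 m).
It also fails if it takes over 64 s, if anything falls off the work surface, if the arm or the gripper's body presses on something with over 40 N, if the wrist force passes 120 N, or if a joint passes its speed limit or range.

## Robot

A 7-joint arm with a two-finger parallel gripper is mounted at the origin on the work surface. World frame = base frame: x ahead of the robot, y to its left, z up, the work surface at z = 0. Lengths are in m, angles in rad, forces in N, time in s.
With the tool pointing down it reaches from about 0.425 to 0.875 m from the base axis. Payload 4.7 kg.
Tool frame: the origin (TCP) lies midway between the tips of the shut fingers; the grasp point (between the pads) lies 19 mm behind it; z points along the fingers, x is the direction in which the jaws open and shut, and the axes are right-handed (so a half turn about z gives the same grasp; the last joint's range is limited). The gripper opens to 87 mm and grips with 3 to 60 N. Pads are 19 mm wide; open, the fingers measure 117 mm over their backs; the gripper's body (75 mm by 190 mm) begins 51 mm behind the grasp point.
Start: joints at [1.2, 0.321, -0.07, 1.45, 0.023, 1.371, -0.057], TCP at [0.244, -0.602, 0.223] pointing down, gripper open.
Joint ranges: [-2.86, 2.86], [-0.3, 2.09], [-1.38, 1.24], [0.06, 2.45], [-1.56, 4.7], [0.09, 2.05], [-2.69, 2.69]. Speed limits (rad/s): [2.57, 2.57, 3.14, 3.14, 3.14, 3.14, 3.14].

## Interface

Orientations are given as a rotation vector (axis times angle).
In Python, from bench import get_state, eyes, ticket gives the robot as it stands.
- The arm moves only by the tool carry_out, never from a script. Its argument "motion" is a list of rows, each a list of 2 entries, a list of its own where there are three numbers: the shift along the world's x, y, z in m, then the turn about the world's z in rad. A call has 1 to 20 rows; each row is the pose to reach, as a shift and turn from the pose commanded when the call began; what a row does not reach only later rows make up. A row lasts 1/10 s, in which the tool goes at most 50 mm and 8.59 degrees, less where a joint would pass 70% of its speed; a pose out of reach is approached as far as the arm can. A call with a gripper value outside its range is refused whole. "grip" is the gripper command: -1 is fully open, 1 is shut, values between are in proportion, set as the call begins (left out, the last holds). The fingers move at their own pace and stop on an object; "squeeze" is the grip in N (left out, the last holds). Time passes only in rows, so rows that repeat a pose let the fingers close. It gives the time, the measured TCP pose, the force and the opening at its end, in the units of the state.
- get_state(): the state, without advancing time (a new reading comes with each control period).
- eyes.get_image(name): name is "scene" or "top" or "wrist"; returns a dict with "pixels" (384x512x3 uint8, blue, green, red), "mtx" (3x3 intrinsics, pixels), "dist_coeffs" ([k1, k2, p1, p2, k3] as OpenCV has them; the pictures are not rectified), "extrinsics" (4x4, takes a point from camera to world coordinates). Camera axes: x right, y down, z forward; pixel columns grow to the right and rows downward; lengths in m; the calibration is good to about 2 mm. A picture is of the moment at which its call begins. There is no depth.
- ticket.close_job(): hands the job in, once; it reports no verdict.
The state is a dict: "time": time; "joint_positions": joint angles; "qd": joint speeds; "joint_torque": joint torques, N m; "position": TCP position; "tool_rot": TCP orientation; "ft_force": force on the tool from outside, world axes, zero at the start; "torque": the same for the moment, N m; "grip_width": opening from 0.0 (shut) to 1.0 (fully open).
Only numpy, scipy, OpenCV 4.12 (cv2) and the standard library are available. Lean on these libraries where they do the work, as an engineer would, in place of code of your own. Each camera call takes 0.05 s, during which the arm holds its last target. There are 200 camera calls.

## Working session

There is one attempt and no reset: what is moved stays moved. The work goes in short steps, Python scripts to look and compute and a tool call to move; the robot and the scene stay as the last step left them, time stands still between calls to the robot, and variables do not carry over. Pictures are saved under pics/ and viewed, about 8 in all and at most 12, crops included, and the job is handed in when it is done.

Besides the shell and the picture viewer there is one more tool, called after "Request:" by a JSON object that holds its "op" and its "data". carry_out: Moves the arm, as the interface text tells. Its arguments: {"type":"object","properties":{"motion":{"type":"array","items":{"type":"array"}},"grip":{"type":"number"},"squeeze":{"type":"number"}},"required":["motion"]}

```bash
mkdir -p pics; ls
cat > h.py <<'E'
import numpy as np, cv2
from bench import get_state, eyes, ticket
def grab(n,f=None):
    r=eyes.get_image(n)
    if f: cv2.imwrite('pics/'+f,r['pixels'])
    np.savez('cam_%s.npz'%n,p=r['pixels'],K=r['mtx'],d=r['dist_coeffs'],T=r['extrinsics'])
    return r
def load(n):
    z=np.load('cam_%s.npz'%n); return dict(pixels=z['p'],mtx=z['K'],dist_coeffs=z['d'],extrinsics=z['T'])
def ray(r,u,v):
    p=cv2.undistortPoints(np.array([[[u,v]]],float),np.array(r['mtx'],float),np.array(r['dist_coeffs'],float))[0,0]
    T=np.array(r['extrinsics']); d=T[:3,:3]@np.array([p[0],p[1],1]); return T[:3,3],d/np.linalg.norm(d)
def at_z(r,u,v,z):
    o,d=ray(r,u,v); return o+d*(z-o[2])/d[2]
def tri(ra,a,rb,b):
    o1,d1=ray(ra,*a);o2,d2=ray(rb,*b)
    s=np.linalg.lstsq(np.c_[d1,-d2],o2-o1,rcond=None)[0]
    p,q=o1+s[0]*d1,o2+s[1]*d2; return (p+q)/2,np.linalg.norm(p-q)
def proj(r,P):
    T=np.linalg.inv(np.array(r['extrinsics'])); 
    return cv2.projectPoints(np.array(P,float).reshape(-1,3),cv2.Rodrigues(T[:3,:3])[0],T[:3,3],np.array(r['mtx'],float),np.array(r['dist_coeffs'],float))[0][:,0]
E
python3 - <<'E'
from h import *
a=grab('top');b=grab('scene')
np.set_printoptions(precision=3,suppress=True)
for r in(a,b): print(r['mtx'],r['extrinsics'])
cv2.imwrite('pics/top1.png',cv2.resize(a['pixels'],(800,600),interpolation=cv2.INTER_CUBIC));cv2.imwrite('pics/scene1.png',cv2.resize(b['pixels'],(800,600),interpolation=cv2.INTER_CUBIC))
print(get_state())
E
```

```text
pics
[[464.569   0.    250.733]
 [  0.    464.569 201.006]
 [  0.      0.      1.   ]] [[-0.016 -0.975  0.22   0.22 ]
 [-1.     0.015 -0.003 -0.034]
 [-0.    -0.22  -0.976  1.146]
 [ 0.     0.     0.     1.   ]]
[[441.639   0.    255.18 ]
 [  0.    441.639 191.41 ]
 [  0.      0.      1.   ]] [[-0.761  0.417 -0.497  1.004]
 [ 0.648  0.506 -0.569  0.536]
 [ 0.014 -0.755 -0.655  0.737]
 [ 0.     0.     0.     1.   ]]
{'time': 0.1, 'joint_positions': array([ 1.2  ,  0.322, -0.07 ,  1.452,  0.023,  1.371, -0.057]), 'qd': array([ 0.   , -0.001, -0.001, -0.003,  0.   ,  0.002, -0.001]), 'joint_torque': array([ -0.   , -49.257,  -0.406, -31.34 ,  -0.064,   0.039,   0.   ]), 'position': array([ 0.244, -0.602,  0.222]), 'tool_rot': array([-2.605,  1.755,  0.002]), 'ft_force': array([0.668, 0.791, 0.028]), 'torque': array([-0.006, -0.048, -0.008]), 'grip_width': 1.0009381968785096}
```

View pics/top1.png

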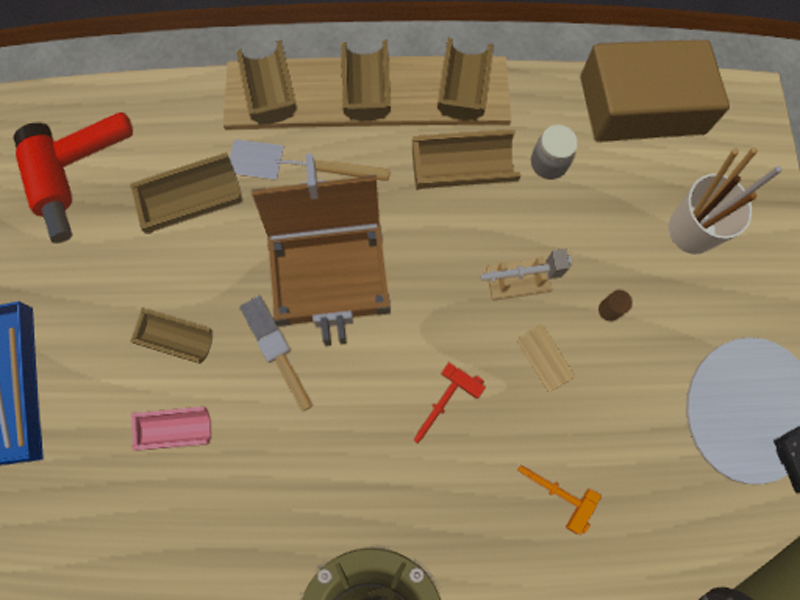

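View pics/scene1.png

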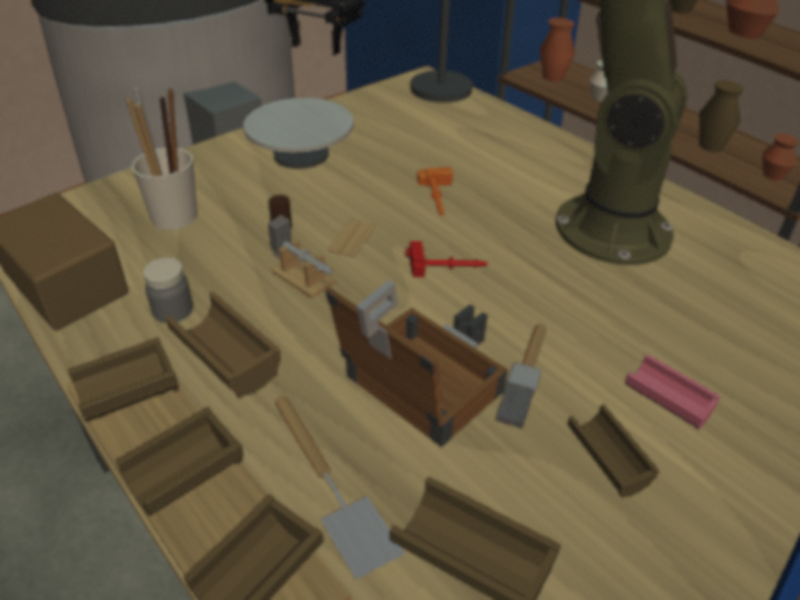

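Top view at 800x600: the brown small trough is at (172,335), the pink look-alike at (172,428), and the large troughs at (187,192) and (465,158). The grey pin in its cradle is at (525,270), with red (450,400) and orange (560,500) look-alikes. The case is at (330,270). The brown trough and the grey pin fit the description, so I'll confirm them in an enlarged crop.

Run:
```python
from h import *
a=load('top')['pixels'];b=load('scene')['pixels']
def c(im,x0,y0,w,h,W,H): return cv2.resize(im[y0:y0+h,x0:x0+w],(W,H),interpolation=cv2.INTER_CUBIC)
# quads 400x300; scale 5 / 4 
m=np.vstack([np.hstack([c(a,75,185,80,60,400,300),c(a,295,150,80,60,400,300)]),np.hstack([c(a,155,95,100,75*1,400,300),c(a,155,150,100,75,400,300)])])
cv2.imwrite('pics/m1.png',m)
```

```text
(no output)
```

View pics/m1.png

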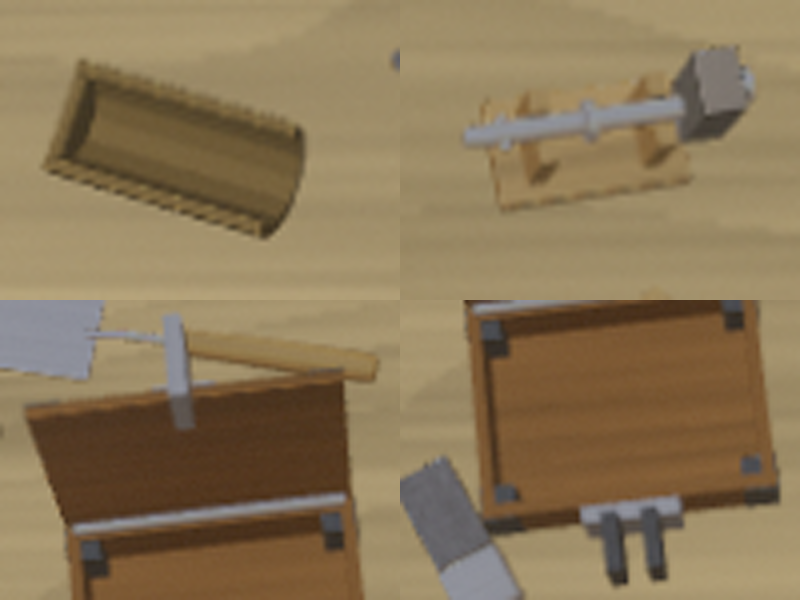

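The crop confirms both. The brown trough has its closed end on the left, with rim corners at crop (80,62), (43,168), (303,128) and (265,235). The grey pin's nose is at crop (465,137), its collar at (590,118), and the block top is centred near (715,75).

Run:
```python
from h import *
np.set_printoptions(precision=4,suppress=True)
t=load('top');s=load('scene')
def c(px,py,x0,y0,k): return (x0+(px+.5)/k-.5,y0+(py+.5)/k-.5)
print('trough');P=[]
for p in [(80,62),(43,168),(303,128),(265,235)]:
    q=at_z(t,*c(*p,75,185,5),.037);P.append(q);print(q)
P=np.array(P);print('L',np.linalg.norm(P[2]-P[0]),np.linalg.norm(P[3]-P[1]),'W',np.linalg.norm(P[1]-P[0]),np.linalg.norm(P[3]-P[2]),P.mean(0))
d=P[0]+P[1]-P[2]-P[3];print('yaw(y axis dir vs +y)',np.arctan2(-d[0],d[1]))
print('pin')
n=at_z(t,*c(465-400,137,295,150,5),.05);k=at_z(t,*c(590-400,118,295,150,5),.05);print(n,k,np.linalg.norm(n-k))
B=[at_z(t,*c(x-400,y,295,150,5),.092) for x,y in[(697,50),(741,46),(749,97),(690,112)]]
print(np.array(B),np.mean(B,0))
d=n-k;print('pin yaw',np.arctan2(-d[0],d[1]))
print('case')
f1=at_z(t,*c(487-400,520-300,155,150,4),.05);f2=at_z(t,*c(774-400,486-300,155,150,4),.05)
h1=at_z(t,*c(75,528-300,155,95,4),.053);h2=at_z(t,*c(345,497-300,155,95,4),.053)
for q in(f1,f2,h1,h2):print(q)
d=f1-f2;print(np.linalg.norm(d),'yaw',np.arctan2(-d[0],d[1]));d=h1-h2;print(np.linalg.norm(d),'yaw',np.arctan2(-d[0],d[1]));print(np.mean([f1,f2,h1,h2],0))
# tongue / ears
for x,y in[(618,580),(656,576),(612,515),(655,510)]:
  for z in(.06,.07,.08): print('ear',x,z,at_z(t,*c(x-400,y-300,155,150,4),z))
# montage for scene
b=s['pixels'];cv2.imwrite('pics/m2.png',np.vstack([cv2.resize(b[170:290,200:360],(640,480),interpolation=cv2.INTER_CUBIC)]))
```

```text
trough
[0.4869 0.3645 0.037 ]
[0.4329 0.3807 0.037 ]
[0.4515 0.2477 0.037 ]
[0.3983 0.2649 0.037 ]
L 0.12211226751439755 0.12092524047929437 W 0.05638132094569852 0.055931369763630445 [0.4424 0.3145 0.037 ]
yaw(y axis dir vs +y) -0.2921900311686697
pin
[ 0.5256 -0.178   0.05  ] [ 0.5345 -0.2406  0.05  ] 0.06321007363303868
[[ 0.5559 -0.2868  0.092 ]
 [ 0.5577 -0.3085  0.092 ]
 [ 0.5321 -0.3105  0.092 ]
 [ 0.5249 -0.2811  0.092 ]] [ 0.5427 -0.2967  0.092 ]
pin yaw 0.14207900146022576
case
[0.4612 0.143  0.05  ]
[ 0.4796 -0.0314  0.05  ]
[0.5957 0.1531 0.053 ]
[ 0.6127 -0.0152  0.053 ]
0.17530288836637692 yaw 0.10507388102849759
0.16921704215460784 yaw 0.1005976311608171
[0.5373 0.0624 0.0515]
ear 618 0.06 [0.4213 0.0622 0.06  ]
ear 618 0.07 [0.4194 0.0613 0.07  ]
ear 618 0.08 [0.4176 0.0604 0.08  ]
ear 656 0.06 [0.4234 0.0396 0.06  ]
ear 656 0.07 [0.4215 0.0389 0.07  ]
ear 656 0.08 [0.4196 0.0382 0.08  ]
ear 612 0.06 [0.4609 0.0659 0.06  ]
ear 612 0.07 [0.4587 0.065  0.07  ]
ear 612 0.08 [0.4565 0.0641 0.08  ]
ear 655 0.06 [0.4636 0.0401 0.06  ]
ear 655 0.07 [0.4613 0.0394 0.07  ]
ear 655 0.08 [0.4591 0.0387 0.08  ]
```

View pics/m2.png

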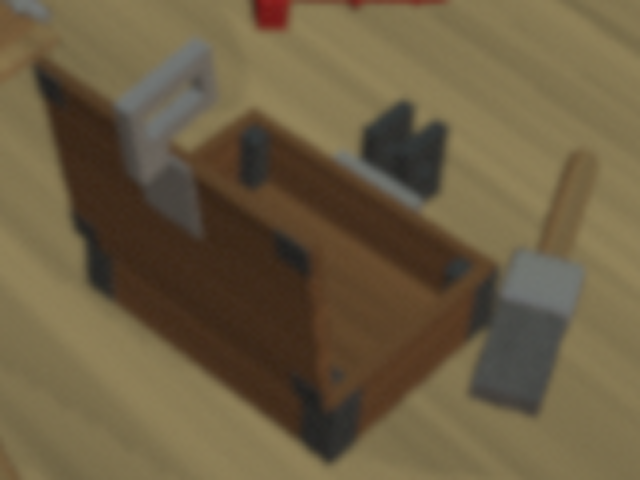

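Estimates: case centre (0.537, 0.0625) with yaw 0.103, trough (0.442, 0.3145) with yaw -0.292, pin collar (0.5345, -0.2406) with yaw 0.142. The measured sizes agree with the given ones. Next I move above the trough.

Request:
{"op": "carry_out", "data": {"motion": [[[0.25,0.3,0.08],0.3],[[0.25,0.3,0.08],0.5],[[0.25,0.3,0.08],0.9],[[0.25,0.3,0.08],0.9],[[0.25,0.3,0.08],0.9],[[0.25,0.3,0.08],0.9],[[0.25,0.3,0.08],0.9],[[0.25,0.3,0.08],0.9],[[0.26,0.6,0.08],0.9],[[0.26,0.6,0.08],0.9],[[0.26,0.6,0.08],0.9],[[0.26,0.6,0.08],0.9],[[0.26,0.6,0.08],0.9],[[0.26,0.6,0.08],0.9],[[0.198,0.9165,-0.04],0.894],[[0.198,0.9165,-0.04],0.894],[[0.198,0.9165,-0.04],0.894],[[0.198,0.9165,-0.04],0.894],[[0.198,0.9165,-0.04],0.894],[[0.198,0.9165,-0.04],0.894]], "grip": -1, "squeeze": 20}}

```text
time: 2.1
position: [0.4493, 0.2746, 0.1974]
tool_rot: [3.107, -0.458, 0.002]
ft_force: [1.8, 0.5, 0.4]
grip_width: 0.998
```

Run:
```python
from h import *
np.set_printoptions(precision=4,suppress=True)
r=grab('wrist');st=get_state();print(st['position'],st['tool_rot'],r['extrinsics'])
im=r['pixels'].copy()
a=np.array([.4424,.3145,.037]);y=-.292;X=np.array([np.cos(y),np.sin(y),0]);Y=np.array([-np.sin(y),np.cos(y),0])
p=proj(r,[a+i*.029*X+j*.06*Y for i,j in((1,1),(-1,1),(-1,-1),(1,-1))])
cv2.polylines(im,[np.int32(p.round())],True,(0,255,0),1);print(p)
cv2.imwrite('pics/w1.png',im)
```

```text
[0.4439 0.2833 0.195 ] [-3.1057  0.441   0.0083] [[ 0.9573 -0.278  -0.0797  0.4712]
 [-0.2892 -0.9191 -0.2677  0.3472]
 [ 0.0012  0.2793 -0.9602  0.3595]
 [ 0.      0.      0.      1.    ]]
[[262.384   72.2136]
 [201.1568  72.2786]
 [206.3475 193.3221]
 [261.4353 193.2287]]
```

View pics/w1.png

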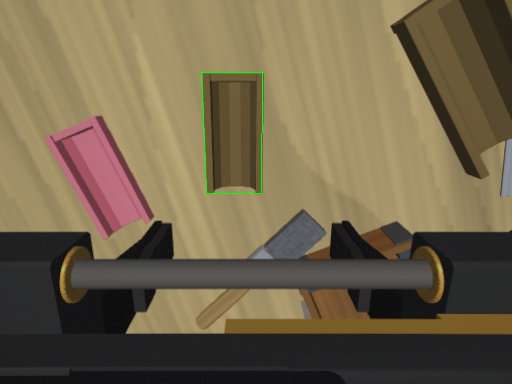

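The wrist view shows the trough rim matching the projected outline (corners (203,73) to (262,193)), so the estimate is good. The arm hasn't reached the target yet.

Request:
{"op": "carry_out", "data": {"motion": [[[0,0,0],0],[[0,0,0],0],[[0,0,0],0]]}}

```text
time: 2.45
position: [0.4509, 0.2717, 0.1982]
tool_rot: [3.107, -0.461, 0.001]
ft_force: [-0.2, -0.1, 0.2]
grip_width: 0.998
```

Request:
{"op": "carry_out", "data": {"motion": [[[-0.0085,0.043,0],0.0],[[-0.0085,0.043,-0.05],0.0],[[-0.0085,0.043,-0.1],0.0],[[-0.0085,0.043,-0.13],0.0],[[-0.0085,0.043,-0.16],0.0],[[-0.0085,0.043,-0.175],0.0],[[-0.0085,0.043,-0.186],0.0],[[-0.0085,0.043,-0.186],0.0],[[-0.0085,0.043,-0.186],0.0],[[-0.0085,0.043,-0.186],0.0]]}}

```text
time: 3.45
position: [0.4426, 0.3169, 0.0135]
tool_rot: [-3.107, 0.457, -0.004]
ft_force: [-0.3, 0.0, -0.1]
grip_width: 0.998
```

Request:
{"op": "carry_out", "data": {"motion": [[[0,0,0],0],[[0,0,0],0],[[0,0,0],0],[[0,0,0],0],[[0,0,0],0],[[0,0,0],0],[[0,0,0.01],0],[[0,0,0.04],0],[[0,0,0.08],0],[[0,0,0.12],0],[[0,0,0.15],0],[[0,0,0.15],0],[[0,0,0.15],0],[[0,0,0.15],0]], "grip": 1, "squeeze": 20}}

```text
time: 4.85
position: [0.4404, 0.3153, 0.1604]
tool_rot: [3.106, -0.457, -0.003]
ft_force: [0.1, -0.6, -2.8]
grip_width: 0.661
```

Run:
```python
from h import *
from scipy.optimize import minimize
np.set_printoptions(precision=4,suppress=True)
t=load('top');s=load('scene')
def c(px,py,x0,y0,k): return (x0+(px+.5)/k-.5,y0+(py+.5)/k-.5)
C=np.array([.537,.0625,0]);y=.103;R=np.array([[np.cos(y),-np.sin(y),0],[np.sin(y),np.cos(y),0],[0,0,1]])
obs=np.array([c(27,108,155,95,4),c(343,73,155,95,4)])
# top-view: visible lid edge, inner/outer corners
for th in(1.7,1.75,1.8,1.85,1.9):
  for off in(0,.008):
    P=[C+R@np.array([.067-.134*np.cos(th)+off*np.sin(th),j*.09,.05+.134*np.sin(th)+off*np.cos(th)]) for j in(1,-1)]
    print(th,off,(proj(t,P)-obs).ravel(), proj(s,P).ravel())
print('scene obs lid corners m2:',c(40,62,200,170,4),c(315,250,200,170,4))
# ear tops: project for hole heights into scene
for dz in(-.011,-.005,0,.005,.011):
  z=.07+dz
  for nm,r in(('s',s),('t',t)):
    P=[C+R@np.array([x,yy,z]) for yy in(-.012,.012) for x in(-.113,-.077)]
    q=proj(r,P); x0,y0=(200,170) if nm=='s' else (155,150)
    print(dz,nm,(((q-[x0,y0]+.5)*4-.5)+([0,0] if nm=='s' else [400,300])).round().ravel())
```

```text
1.7 0 [-0.3931  4.6774  0.6218  3.9813] [282.2864 228.5154 212.9801 182.2387]
1.7 0.008 [-0.53    1.5832  0.2328  0.9122] [279.2613 231.2651 209.9897 184.4958]
1.75 0 [-0.4937  2.1225  0.2986  1.4489] [279.7592 230.8754 210.4909 184.187 ]
1.75 0.008 [-0.5946 -0.8613 -0.0813 -1.5063] [276.7225 233.7851 207.5159 186.6002]
1.8 0 [-0.5641 -0.3366 -0.0166 -0.9849] [277.2258 233.3663 208.018  186.2635]
1.8 0.008 [-0.6291 -3.2012 -0.3862 -3.8174] [274.1883 236.4272 205.0689 188.8258]
1.85 0 [-0.6043 -2.6928 -0.3227 -3.3128] [274.6952 235.9804 205.5701 188.4621]
1.85 0.008 [-0.6337 -5.43   -0.6809 -6.0147] [271.6679 239.1829 202.6573 191.166 ]
1.9 0 [-0.6147 -4.9394 -0.6189 -5.5284] [272.1765 238.7096 203.1559 190.7763]
1.9 0.008 [-0.6089 -7.5417 -0.9646 -8.0923] [269.1704 242.0431 200.2897 193.6133]
scene obs lid corners m2: (209.625, 185.125) (278.375, 232.125)
-0.011 s [410. 121. 370. 151. 443. 141. 403. 172.]
-0.011 t [657. 572. 651. 514. 617. 577. 611. 518.]
-0.005 s [411. 113. 371. 144. 444. 133. 404. 164.]
-0.005 t [656. 570. 650. 511. 616. 575. 610. 516.]
0 s [412. 107. 371. 137. 445. 127. 405. 158.]
0 t [656. 569. 650. 510. 615. 573. 609. 514.]
0.005 s [413. 100. 372. 131. 446. 120. 405. 151.]
0.005 t [655. 567. 649. 508. 615. 572. 609. 512.]
0.011 s [414.  92. 373. 123. 447. 112. 406. 143.]
0.011 t [655. 565. 648. 506. 614. 570. 608. 510.]
```

The body (±95 mm along the jaws) would touch the open lid (about 1.78 rad) while I place the trough. I'll regrip higher on its walls and place it 10 mm towards the latch side.

Request:
{"op": "carry_out", "data": {"motion": [[[0,0,-0.05],0],[[0,0,-0.1],0],[[0,0,-0.13],0],[[0,0,-0.145],0],[[0,0,-0.149],0],[[0,0,-0.149],0],[[0,0,-0.149],0]]}}

```text
time: 5.55
position: [0.4424, 0.317, 0.014]
tool_rot: [-3.107, 0.457, -0.003]
ft_force: [-0.4, -0.4, -1.9]
grip_width: 0.664
```

Request:
{"op": "carry_out", "data": {"motion": [[[0,0,0],0],[[0,0,0],0],[[0,0,0],0],[[0,0,0.012],0],[[0,0,0.012],0],[[0,0,0.012],0]], "grip": -0.6}}

```text
time: 6.15
position: [0.442, 0.3166, 0.0258]
tool_rot: [-3.107, 0.457, -0.002]
ft_force: [-0.4, -0.7, -1.1]
grip_width: 0.8
```

Request:
{"op": "carry_out", "data": {"motion": [[[0,0,0],0],[[0,0,0],0],[[0,0,0],0],[[0,0,0],0],[[0,0,0.01],0],[[0,0,0.05],0],[[0,0,0.1],0],[[0,0,0.1],0],[[0,0,0.1],0]], "grip": 1, "squeeze": 25}}

```text
time: 7.05
position: [0.442, 0.3167, 0.1264]
tool_rot: [-3.107, 0.457, -0.004]
ft_force: [0.3, 0.3, -2.4]
grip_width: 0.661
```

Request:
{"op": "carry_out", "data": {"motion": [[[0.02,-0.04,0],0.1],[[0.03,-0.09,0],0.2],[[0.04,-0.14,0],0.3],[[0.055,-0.19,0],0.395],[[0.06,-0.23,0],0.395],[[0.065,-0.2545,0],0.395],[[0.07,-0.2545,0],0.395],[[0.075,-0.2545,0],0.395],[[0.08,-0.2545,0],0.395],[[0.085,-0.2545,0],0.395],[[0.085,-0.2545,0],0.395],[[0.085,-0.2545,0],0.395],[[0.085,-0.2545,0],0.395]]}}

```text
time: 8.35
position: [0.5267, 0.0624, 0.1252]
tool_rot: [-3.137, -0.163, -0.001]
ft_force: [-0.2, 0.0, -0.6]
grip_width: 0.661
```

Run:
```python
from h import *
b=grab('scene');a=grab('top');w=grab('wrist');print(get_state()['position'])
m=np.hstack([cv2.resize(b['pixels'][130:310,180:380],(444,400),interpolation=cv2.INTER_CUBIC),cv2.resize(a['pixels'][80:240,140:280],(350,400),interpolation=cv2.INTER_CUBIC)])
cv2.imwrite('pics/m3.png',m)
```

```text
[0.52662302 0.06188519 0.12524518]
```

View pics/m3.png

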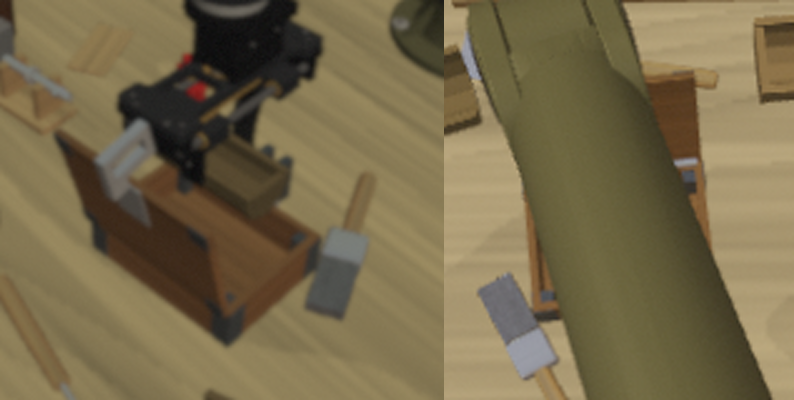

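The scene view shows the trough held over the case at (240,175), with the body just by the tongue and no disturbance. Next I lower it.

Request:
{"op": "carry_out", "data": {"motion": [[[0,0,-0.03],0],[[0,0,-0.05],0],[[0,0,-0.06],0],[[0,0,-0.07],0],[[0,0,-0.075],0],[[0,0,-0.08],0],[[0,0,-0.084],0],[[0,0,-0.088],0],[[0,0,-0.088],0],[[0,0,-0.088],0]]}}

```text
time: 9.5
position: [0.5266, 0.0618, 0.0372]
tool_rot: [3.137, 0.162, 0.001]
ft_force: [-0.9, -0.5, -1.6]
grip_width: 0.663
```

Nothing has touched anything yet. I lower the last few millimetres and release with a small opening.

Request:
{"op": "carry_out", "data": {"motion": [[[0,0,-0.002],0],[[0,0,-0.003],0],[[0,0,-0.003],0],[[0,0,-0.003],0]]}}

```text
time: 9.9
position: [0.5264, 0.0618, 0.034]
tool_rot: [3.137, 0.162, 0.0]
ft_force: [0.3, 0.4, -1.8]
grip_width: 0.66
```

Request:
{"op": "carry_out", "data": {"motion": [[[0,0,0],0],[[0,0,0],0],[[0,0,0],0],[[0,0,0.01],0],[[0,0,0.04],0],[[0,0,0.08],0],[[0,0,0.13],0],[[0,0,0.18],0],[[0,0,0.22],0],[[0,0,0.22],0],[[0,0,0.22],0]], "grip": -0.5}}

```text
time: 11.0
position: [0.527, 0.062, 0.2555]
tool_rot: [3.136, 0.162, 0.004]
ft_force: [-0.8, -1.1, -0.6]
grip_width: 0.751
```

Run:
```python
from h import *
w=grab('wrist');b=grab('scene');print(get_state()['position'])
im=w['pixels'].copy()
C=np.array([.537,.0625,0]);y=.103;R=np.array([[np.cos(y),-np.sin(y),0],[np.sin(y),np.cos(y),0],[0,0,1]])
for cx,hx,hy,z,col in((0,.059,.082,.008,(0,255,0)),(-.01,.029,.06,.045,(255,0,0)),(0,.067,.09,.05,(0,255,255))):
  p=proj(w,[C+R@np.array([cx+i*hx,j*hy,z]) for i,j in((1,1),(-1,1),(-1,-1),(1,-1))])
  cv2.polylines(im,[np.int32(p.round())],True,col,1)
m=np.hstack([cv2.resize(b['pixels'][130:310,180:380],(333,300),interpolation=cv2.INTER_CUBIC),cv2.resize(im,(400,300))])
cv2.imwrite('pics/m4.png',m)
```

```text
[0.52573243 0.06162222 0.25316628]
```

View pics/m4.png

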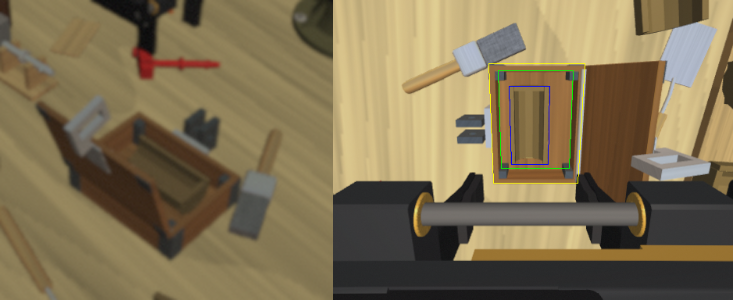

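The trough sits inside the case with clear margins (rim at (510–550, 88–165) in the wrist panel), and the case model outlines match. Next I go behind the lid with the fingers shut, 55 mm to the right of the tongue.

Request:
{"op": "carry_out", "data": {"motion": [[[0.0,0.0,0.04],0],[[0.04,-0.02,0.04],0],[[0.09,-0.04,0.04],0],[[0.14,-0.04,0.04],0],[[0.1555,-0.04,0.02],0],[[0.1555,-0.04,-0.03],0],[[0.1555,-0.04,-0.08],0],[[0.1555,-0.04,-0.108],0],[[0.1555,-0.04,-0.108],0],[[0.1555,-0.04,-0.108],0]], "grip": 1, "squeeze": 20}}

```text
time: 12.1
position: [0.6815, 0.022, 0.1454]
tool_rot: [-3.137, -0.163, 0.003]
ft_force: [-0.0, 0.5, 0.0]
grip_width: 0.016
```

Request:
{"op": "carry_out", "data": {"motion": [[[-0.02,-0.002,0],0],[[-0.029,-0.003,0],0],[[-0.04,-0.004,0.002],0],[[-0.05,-0.005,0.004],0],[[-0.063,-0.0065,0.004],0],[[-0.076,-0.008,0.003],0],[[-0.088,-0.009,0.0],0],[[-0.1005,-0.0104,-0.005],0],[[-0.112,-0.0115,-0.012],0],[[-0.1224,-0.0127,-0.02],0],[[-0.132,-0.0137,-0.029],0],[[-0.14,-0.0145,-0.039],0],[[-0.147,-0.015,-0.05],0],[[-0.1517,-0.0157,-0.062],0],[[-0.1517,-0.0157,-0.062],0]]}}

```text
time: 13.6
position: [0.5281, 0.0058, 0.0819]
tool_rot: [-3.137, -0.162, 0.006]
ft_force: [-0.7, -0.6, -0.9]
grip_width: 0.003
```

Request:
{"op": "carry_out", "data": {"motion": [[[-0.002,0,-0.009],0],[[-0.005,0,-0.017],0],[[-0.006,0,-0.022],0],[[-0.006,0,-0.026],0],[[-0.006,0,-0.028],0],[[-0.006,0,-0.028],0]]}}

```text
time: 14.2
position: [0.5243, 0.006, 0.0582]
tool_rot: [3.135, 0.162, -0.002]
ft_force: [-7.9, -0.7, 21.5]
grip_width: 0.006
```

Contact came at z = 0.058, exactly the shut lid's outer face, with 21 N. Next I feel the right ear's top.

Request:
{"op": "carry_out", "data": {"motion": [[[0,0,0.01],0],[[0,0,0.05],0],[[-0.04,0.015,0.05],0],[[-0.08,0.031,0.05],0],[[-0.08,0.031,0.04],0],[[-0.08,0.031,0.025],0],[[-0.08,0.031,0.025],0],[[-0.08,0.031,0.025],0]]}}

```text
time: 15.0
position: [0.4441, 0.0373, 0.0807]
tool_rot: [-3.136, -0.162, 0.002]
ft_force: [0.7, 0.0, -0.9]
grip_width: 0.004
```

Request:
{"op": "carry_out", "data": {"motion": [[[0,0,-0.002],0],[[0,0,-0.004],0],[[0,0,-0.004],0]]}}

```text
time: 15.3
position: [0.4443, 0.0372, 0.0769]
tool_rot: [-3.137, -0.162, 0.001]
ft_force: [0.7, 0.2, -0.1]
grip_width: 0.01
```

Request:
{"op": "carry_out", "data": {"motion": [[[0,0,-0.002],0],[[0,0,-0.003],0],[[0,0,-0.003],0]]}}

```text
time: 15.6
position: [0.445, 0.0361, 0.0744]
tool_rot: [3.136, 0.161, 0.002]
ft_force: [0.7, -2.8, 2.3]
grip_width: 0.004
```

Request:
{"op": "carry_out", "data": {"motion": [[[0,0,-0.0015],0],[[0,0,-0.0015],0],[[0,0,-0.0015],0]]}}

```text
time: 15.9
position: [0.4451, 0.0361, 0.0735]
tool_rot: [3.136, 0.161, 0.001]
ft_force: [-2.4, -3.6, 10.6]
grip_width: 0.006
```

Run:
```python
from h import *
for _ in range(3):
    w=grab('top'); s=get_state();print(s['position'],s['ft_force'])
```

```text
[0.44507288 0.03608212 0.07353612] [-2.41371319 -3.35071165  9.56854392]
[0.44504941 0.03609305 0.07352336] [-2.13956137 -3.23913444 10.80279157]
[0.44504764 0.03607349 0.07352317] [-1.29477671 -4.23371552 11.08056624]
```

The ear top is at about 0.0737, so the hole is near z = 0.0537, which agrees with the +4 mm seen by eye. Next, a near look at the latch from the wrist.

Request:
{"op": "carry_out", "data": {"motion": [[[0,0,0.01],0],[[0,0,0.05],0],[[0,-0.03,0.1],0],[[0.02,-0.07,0.13],0],[[0.02,-0.07,0.13],0],[[0.02,-0.07,0.13],0],[[0.02,-0.07,0.13],0]]}}

```text
time: 16.75
position: [0.4633, -0.0313, 0.2014]
tool_rot: [-3.135, -0.164, 0.003]
ft_force: [0.1, 0.1, -1.2]
grip_width: 0.004
```

Run:
```python
from h import *
w=grab('wrist');print(get_state()['position'])
C=np.array([.537,.0625,0]);y=.103;R=np.array([[np.cos(y),-np.sin(y),0],[np.sin(y),np.cos(y),0],[0,0,1]])
W=lambda x,y,z:C+R@np.array([x,y,z])
big=cv2.resize(w['pixels'],None,fx=4,fy=4,interpolation=cv2.INTER_CUBIC)
def dr(P,col): cv2.polylines(big,[np.int32(((proj(w,P)+.5)*4-.5).round())],True,col,1)
for s in(-1,1): dr([W(x,s*yy,.0737) for x,yy in((-.113,.007),(-.077,.007),(-.077,.017),(-.113,.017))],(0,255,0))
dr([W(x,yy,.076) for x,yy in((-.113,.005),(-.067,.005),(-.067,-.005),(-.113,-.005))],(0,255,255))
dr([W(x,yy,.058) for x,yy in((-.067,.09),(.067,.09),(.067,-.09),(-.067,-.09))],(255,0,255))
c=proj(w,[W(-.085,0,.07)])[0]*4;x0=int(max(0,c[0]-300));y0=int(max(0,c[1]-250));print(x0,y0)
cv2.imwrite('pics/l1.png',big[y0:y0+500,x0:x0+780])
```

```text
[ 0.46303085 -0.03104506  0.20112738]
697 82
```

View pics/l1.png

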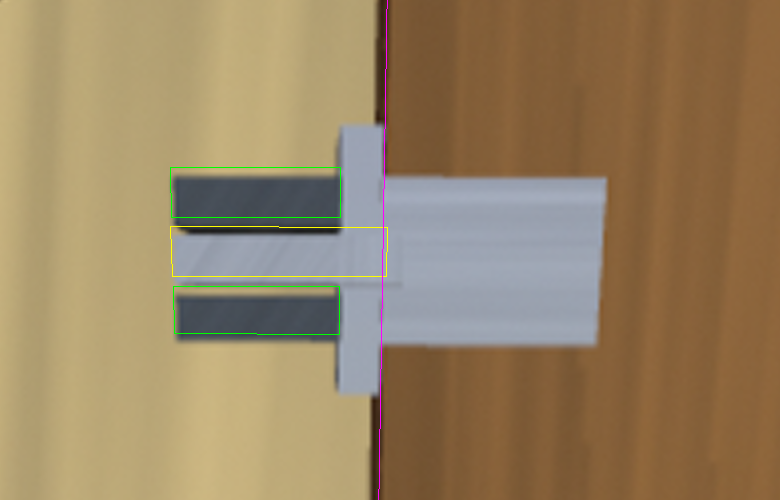

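The lid is shut. The ears are 8 px below the model, about 1.8 mm towards -y, and x agrees within 0.4 mm, so the latch is at (0.4427, 0.0509, 0.0537). Next I go look at the pin.

Request:
{"op": "carry_out", "data": {"motion": [[[0.01,-0.04,0.03],-0.15],[[0.012,-0.08,0.05],-0.3],[[0.012,-0.12,0.05],-0.45],[[0.012,-0.16,0.05],-0.6],[[0.012,-0.2,0.05],-0.75],[[0.012,-0.24,0.05],-0.9],[[0.012,-0.24,0.05],-1.05],[[0.012,-0.24,0.05],-1.2],[[0.012,-0.24,0.05],-1.35],[[0.012,-0.24,0.05],-1.5],[[0.012,-0.24,0.05],-1.53],[[0.012,-0.24,0.05],-1.53],[[0.012,-0.24,0.05],-1.53]], "grip": -1}}

```text
time: 18.1
position: [0.4763, -0.272, 0.252]
tool_rot: [-2.379, 2.052, 0.002]
ft_force: [-1.1, 0.1, -0.3]
grip_width: 0.983
```

Run:
```python
from h import *
w=grab('wrist');s=get_state();print(s['position'],s['tool_rot'])
ps=.142;K=np.array([.5345,-.2406,.05]);R=np.array([[np.cos(ps),-np.sin(ps),0],[np.sin(ps),np.cos(ps),0],[0,0,1]])
big=cv2.resize(w['pixels'],None,fx=3,fy=3,interpolation=cv2.INTER_CUBIC)
def dr(P,col): cv2.polylines(big,[np.int32(((proj(w,[K+R@np.array(p) for p in P])+.5)*3-.5).round())],True,col,1)
dr([(i*.016,y,.042) for i,y in((1,-.05),(-1,-.05),(-1,-.072),(1,-.072))],(0,255,0))
dr([(0,-.05,.0),(0,.06,0)],(0,255,255)); dr([(-.011,0,0),(.011,0,0)],(0,0,255))
c=proj(w,[K])[0]*3;print(c);x0=int(max(0,c[0]-390));y0=int(max(0,c[1]-270));print(x0,y0)
cv2.imwrite('pics/p1.png',big[y0:y0+540,x0:x0+780])
```

```text
[ 0.47627338 -0.27230299  0.25218913] [-2.37814727e+00  2.05276436e+00  9.79219299e-04]
[691.01890632 324.39234981]
301 54
```

View pics/p1.png

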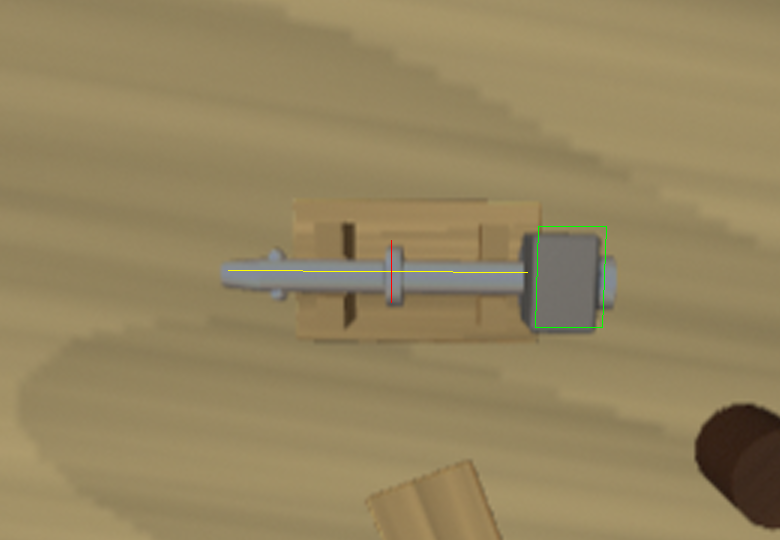

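The pin in view is about 5 px below the model (1.7 mm towards -x) and 4 px towards +y (1.4 mm), with matching yaw. Corrected collar: (0.5326, -0.2395). I grasp the block with the TCP at (0.5414, -0.3009, 0.061).

Request:
{"op": "carry_out", "data": {"motion": [[[0.04,-0.02,0],0],[[0.065,-0.0286,-0.03],0],[[0.065,-0.0286,-0.07],0],[[0.065,-0.0286,-0.11],0],[[0.065,-0.0286,-0.14],0],[[0.065,-0.0286,-0.16],0],[[0.065,-0.0286,-0.175],0],[[0.065,-0.0286,-0.185],0],[[0.065,-0.0286,-0.191],0],[[0.065,-0.0286,-0.191],0],[[0.065,-0.0286,-0.191],0]], "grip": -0.15, "squeeze": 30}}

```text
time: 19.25
position: [0.5419, -0.3018, 0.0625]
tool_rot: [-2.375, 2.056, -0.002]
ft_force: [0.2, 0.1, 0.1]
grip_width: 0.577
```

Request:
{"op": "carry_out", "data": {"motion": [[[0,0,0],0],[[0,0,0],0],[[0,0,0],0],[[0,0,0],0],[[0,0,0],0],[[0,0,0],0]], "grip": 1, "squeeze": 30}}

```text
time: 19.85
position: [0.5414, -0.3012, 0.0618]
tool_rot: [-2.375, 2.056, 0.0]
ft_force: [0.0, 1.4, 2.7]
grip_width: 0.263
```

The opening of 22.9 mm means the button is fully in. I lift and carry the pin to the pre-insert pose.

Request:
{"op": "carry_out", "data": {"motion": [[[0,0,0.015],0],[[0,0,0.04],0],[[0,0,0.08],0],[[0,0,0.1],0],[[-0.02,0.04,0.1],-0.02],[[-0.04,0.08,0.1],-0.04],[[-0.06,0.12,0.1],-0.04],[[-0.083,0.16,0.1],-0.04],[[-0.083,0.19,0.09],-0.04],[[-0.083,0.199,0.06],-0.04],[[-0.083,0.199,0.03],-0.04],[[-0.083,0.199,0.01],-0.04],[[-0.083,0.199,0.0037],-0.04],[[-0.083,0.199,0.0037],-0.04],[[-0.083,0.199,0.0037],-0.04]]}}

```text
time: 21.35
position: [0.4592, -0.1028, 0.0664]
tool_rot: [-2.333, 2.103, -0.002]
ft_force: [0.1, 0.1, -2.4]
grip_width: 0.262
```

Run:
```python
from h import *
w=grab('wrist');b=grab('scene');s=get_state();print(s['position'],s['tool_rot'],s['grip_width'],s['ft_force'])
y=.103;R=np.array([[np.cos(y),-np.sin(y),0],[np.sin(y),np.cos(y),0],[0,0,1]]);C=np.array([.5372,.0607,0])
L=C+R@np.array([-.095,0,.0537])
K=L+R@np.array([0,-.092,0])
def pic(r,k,pts,ctr,W,H):
    big=cv2.resize(r['pixels'],None,fx=k,fy=k,interpolation=cv2.INTER_CUBIC)
    for P,col in pts: cv2.polylines(big,[np.int32(((proj(r,P)+.5)*k-.5).round())],True,col,1)
    c=proj(r,[ctr])[0]*k;x0=int(np.clip(c[0]-W/2,0,512*k-W));y0=int(np.clip(c[1]-H/2,0,384*k-H));print(x0,y0);return big[y0:y0+H,x0:x0+W]
pts=[([L+R@np.array([0,-.14,0]),L+R@np.array([0,.03,0])],(0,255,255)),([L+R@np.array([i*.018,-.017,.02]) for i in(-1,1)],(0,255,0)),([K+R@np.array([-.011,0,0]),K+R@np.array([.011,0,0])],(0,0,255))]
mid=(L+K)/2
a1=pic(w,3,pts,mid,780,330);a2=pic(b,5,pts,mid,780,270)
cv2.imwrite('pics/i1.png',np.vstack([a1,a2]))
```

```text
[ 0.4593413  -0.10292445  0.06653052] [-2.33296988  2.10312802 -0.00364979] 0.26165114131821504 [ 0.2760458   0.18203923 -2.07975199]
0 527
1035 855
```

View pics/i1.png

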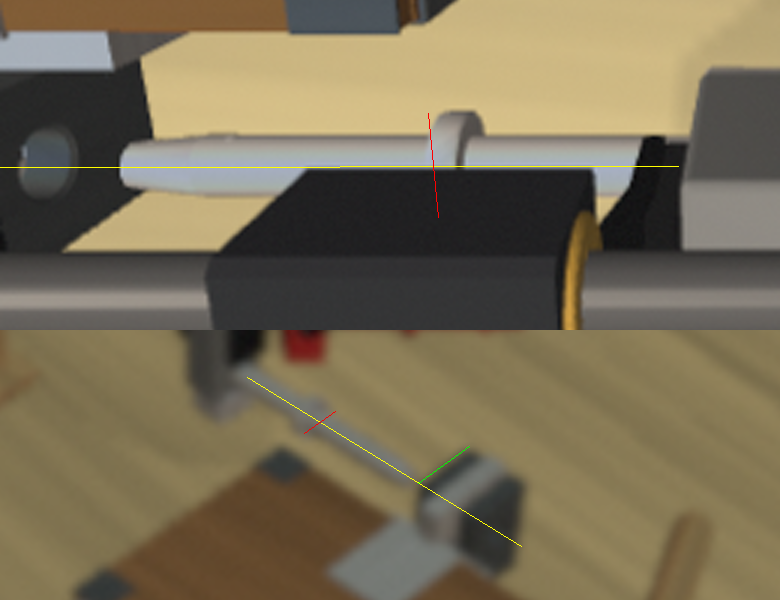

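The wrist panel shows the nose centre (127,162) and hole centre (48,163) on one line, about 0.1 mm apart in that view. In the scene panel the pin follows the hole line. I insert along the hole.

Request:
{"op": "carry_out", "data": {"motion": [[[-0.0007,0.007,0],0],[[-0.0014,0.014,0],0],[[-0.0021,0.02,0],0],[[-0.0026,0.025,0],0],[[-0.0031,0.03,0],0],[[-0.0036,0.035,0],0],[[-0.0041,0.04,0],0],[[-0.0041,0.04,0],0]]}}

```text
time: 22.25
position: [0.4542, -0.0617, 0.0653]
tool_rot: [-2.335, 2.102, 0.0]
ft_force: [0.4, 0.1, -2.3]
grip_width: 0.257
```

Request:
{"op": "carry_out", "data": {"motion": [[[-0.0006,0.006,0],0],[[-0.0012,0.012,0],0],[[-0.0019,0.018,0],0],[[-0.0024,0.023,0],0],[[-0.0029,0.028,0],0],[[-0.0032,0.031,0],0],[[-0.0032,0.031,0],0]]}}

```text
time: 22.95
position: [0.4508, -0.031, 0.0652]
tool_rot: [2.335, -2.102, -0.0]
ft_force: [-0.6, -0.5, -2.0]
grip_width: 0.263
```

Request:
{"op": "carry_out", "data": {"motion": [[[-0.0002,0.002,0],0],[[-0.0003,0.003,0],0],[[-0.0003,0.003,0],0]]}}

```text
time: 23.25
position: [0.4506, -0.0285, 0.0652]
tool_rot: [2.334, -2.103, -0.0]
ft_force: [0.2, 0.0, -1.2]
grip_width: 0.253
```

Request:
{"op": "carry_out", "data": {"motion": [[[-0.0001,0.001,0],0],[[-0.0002,0.002,0],0],[[-0.0002,0.002,0],0]]}}

```text
time: 23.55
position: [0.4504, -0.0264, 0.0652]
tool_rot: [2.334, -2.103, -0.0]
ft_force: [0.9, 0.1, -1.6]
grip_width: 0.261
```

Request:
{"op": "carry_out", "data": {"motion": [[[-0.0001,0.001,0],0],[[-0.0002,0.0015,0],0],[[-0.0002,0.0015,0],0]]}}

```text
time: 23.85
position: [0.4504, -0.0261, 0.0654]
tool_rot: [2.332, -2.103, 0.002]
ft_force: [0.3, -4.6, -1.2]
grip_width: 0.255
```

Request:
{"op": "carry_out", "data": {"motion": [[[-0.0001,0.001,0],0],[[-0.0002,0.0015,0],0],[[-0.0002,0.0015,0],0]]}}

```text
time: 24.15
position: [0.4504, -0.026, 0.0655]
tool_rot: [2.331, -2.103, 0.004]
ft_force: [0.8, -8.3, -1.6]
grip_width: 0.26
```

The collar is home (hard stop, 8 N). Now I let go and look.

Request:
{"op": "carry_out", "data": {"motion": [[[0.0001,-0.0015,0],0],[[0.0001,-0.0015,0],0],[[0.0001,-0.0015,0],0],[[0.0001,-0.0015,0],0],[[0.0001,-0.0015,0],0],[[0.0001,-0.0015,0.02],0],[[0.0001,-0.0015,0.06],0],[[0.0001,-0.0015,0.1],0],[[0.0001,-0.05,0.14],0],[[0.0001,-0.06,0.14],0],[[0.0001,-0.06,0.14],0],[[0.0001,-0.06,0.14],0]], "grip": -0.2}}

```text
time: 25.35
position: [0.45, -0.0826, 0.2049]
tool_rot: [-2.333, 2.103, 0.002]
ft_force: [0.2, 0.5, -0.4]
grip_width: 0.598
```

Run:
```python
from h import *
w=grab('wrist');b=grab('scene');t=grab('top');s=get_state();print(s['position'],s['grip_width'],s['ft_force'])
y=.103;R=np.array([[np.cos(y),-np.sin(y),0],[np.sin(y),np.cos(y),0],[0,0,1]]);C=np.array([.5372,.0607,0])
L=C+R@np.array([-.095,0,.0537]); mid=L+R@np.array([0,-.03,0])
def pic(r,k,W,H):
    big=cv2.resize(r['pixels'],None,fx=k,fy=k,interpolation=cv2.INTER_CUBIC)
    c=proj(r,[mid])[0]*k;x0=int(np.clip(c[0]-W/2,0,512*k-W));y0=int(np.clip(c[1]-H/2,0,384*k-H));return big[y0:y0+H,x0:x0+W]
cv2.imwrite('pics/f1.png',np.vstack([pic(w,3,780,330),np.hstack([pic(b,5,390,270),pic(t,5,390,270)])]))
```

```text
[ 0.44974399 -0.08181196  0.20435423] 0.6015969927048288 [ 0.07367591 -0.12131272 -0.56389689]
```

View pics/f1.png

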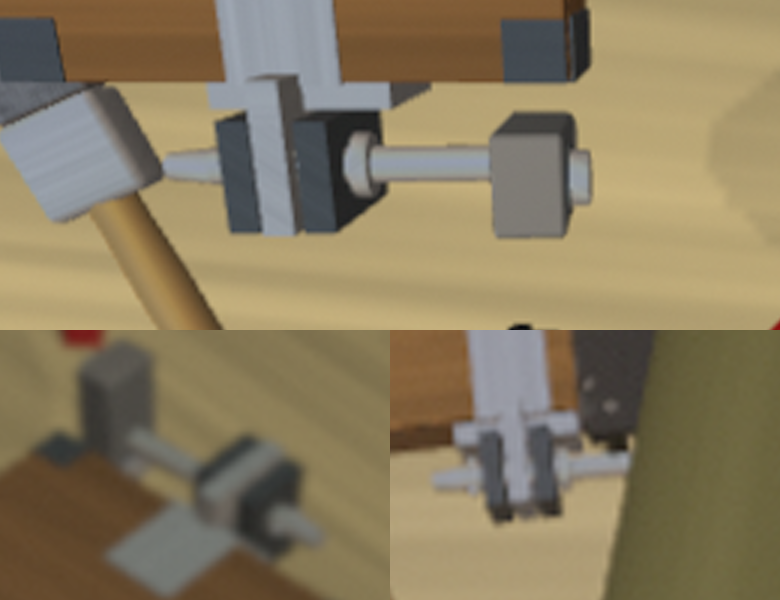

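The collar sits against the right ear at (360,163), the nose is through the left ear at (190,165), the button is out at (580,178), and the lid is flat. The arm is clear, so I hand in.

```bash
python3 -c "
from bench import ticket;print(ticket.close_job())"
```

```text
the job is handed in; nothing more can be done
None
```

The trough is upright in the case, the lid is shut, and the ball-lock pin is home with its button out. I handed the job in at about 25.5 s; it reports no verdict.

- **Trough:** I regripped it higher on its walls so the gripper body would clear the open lid, then set it on the floor about 10 mm towards the latch side. A wrist picture showed it inside the case with clear margins before the lid closed.
- **Lid:** I pushed it down to its hard stop. Contact came at z = 0.058 m with about 21 N, which is the shut height.
- **Latch height:** Touching the right ear's top put the hole at about z = 0.054 m, 4 mm above nominal. This agreed with what I saw in the pictures.
- **Pin:** I held the button fully in (22.9 mm grip) and slid the pin in with almost no side force until the collar stopped at 8 N.
- **Last picture:** It shows the collar on the right ear, the nose through the left ear, the button out and the lid flat. The arm is clear, with no force reading beyond sensor noise.

Two checks disagreed slightly: the latch was 1.8 mm to the right of my first estimate, which I corrected, and the collar stopped about 1.5 mm deeper than predicted. I did not measure the other things on the table again at the end.

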